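# Show the tea-tablet dispenser to the reader, then hold it over the teacup

## Task

Turn the white tea-tablet dispenser where it stands until its orange patch squarely faces the reader's window, and leave it so, standing on the desk, for about a second so that it is logged. Then lift it, carry it over the row of books and stop with it hovering upright, centred over the teacup, its underside about 15 mm above the cup's rim, so that I can click out a tablet. Finish while still holding it there, steady; it must touch neither the cup nor the books, the books must not be bumped, and everything else stays where it stands.

Things in the scene. Friction and masses are not known exactly. Their poses are not given: they have to be found in the camera images.
- dispenser: tea-tablet dispenser: loose upright white cylinder, 50 mm diameter, 110 mm tall, green cap, 0.13 to 0.25 kg; origin at the centre of its underside, z up its axis, +x through its orange patch. It starts 80 mm in front of the reader's window, patch turned 40 to 180 degrees away, either way; the patch faces the window when the dispenser's x axis points the same way as the reader's x axis
- dispenser_patch (a point): middle of the orange patch on the dispenser's side, 25 mm from its axis, 55 mm above its underside. The patch covers 56 degrees of the side, 30 to 80 mm up; an orange stripe runs on from it over the cap's rim and along the cap's top to the middle
- reader: fixed black reader block, 60 mm deep (x), 90 mm wide (y), 80 mm tall; origin at the centre of its underside. Its -x face holds the window. The dispenser's axis starts at x = -110 mm, y = 0 in this frame and must stay within 25 mm of there while it is turned
- reader_window (a point): middle of the reader's dark red window (62 by 42 mm), 30 mm in front of the reader's centre and 48 mm above the desk
- teacup: loose blue ceramic teacup without a handle, 76 mm across the rim, 65 mm tall, wall 4 mm, empty, standing in the middle of the round cork coaster (100 mm across, 5 mm thick, fixed to the desk); origin at the centre of its underside
- teacup_rim (a point): centre of the teacup's mouth, level with its rim, 70 mm above the desk
- books: fixed row of nine pocket books between two metal bookends, standing between reader and teacup: 278 mm long (its x), 80 mm wide (its y), 113 mm tall at most; origin at the centre of its underside. Going over it means that the dispenser's axis passes above this footprint
- pen_cup: loose black metal pen cup, 72 mm across, 95 mm tall, with three pens that reach 155 mm above the desk; origin at the centre of its underside; to be left alone
- eraser: loose green eraser, 45 x 22 x 12 mm, on the desk on the teacup's side; origin at the centre of its underside; to be left alone
- sharpener: loose white plastic sharpener, 34 x 26 x 18 mm, on the desk; origin at the centre of its underside; to be left alone
Mind the look-alikes: they are no part of the job. What is shaped like the reader but turquoise is not meant.

How it is judged (in metres and radians):
On the way, in this order (a step that is already met when the one before it is completed fails the run):
1. the dispenser stands on the desk before the reader with its orange patch facing the window (within 0.2 rad) (angle between the x axis of dispenser and the x axis of reader, either way round below 0.2 rad and horizontal distance between dispenser_patch and reader_window below 0.085 m and x of dispenser in the frame of reader between -0.14 and -0.085 m and y of dispenser in the frame of reader between -0.03 and 0.03 m and height (world z) of dispenser below 0.004 m and angle between dispenser's own z axis and vertical below 0.08 rad), for 0.5 s.
2. the dispenser is carried over the row of books (x of dispenser in the frame of books between -0.14 and 0.14 m and y of dispenser in the frame of books between -0.04 and 0.04 m and height (world z) of dispenser above 0.112 m).
At the end, for the whole second after the job is handed in: the dispenser is held by the fingers, at rest and upright (within 0.08 rad), its axis within 9 mm of the centre of the cup's mouth and its underside 5 to 25 mm above the rim, touching nothing else; cup within 12 mm and pen cup, eraser and sharpener within 15 mm of where they stood (contact force between dispenser and the fingers above 0.5 N and z of dispenser in the frame of teacup_rim between 0.005 and 0.025 m and horizontal distance between dispenser and teacup_rim below 0.009 m and angle between dispenser's own z axis and vertical below 0.08 rad and linear speed of dispenser below 0.02 m/s and angular speed of dispenser below 0.15 rad/s and contact force between each of dispenser, the fingers and teacup below 0.05 N and angle between teacup's own z axis and vertical below 0.05 rad and distance of teacup from where it was at the start of the episode below 0.012 m and distance of each of pen_cup, eraser, sharpener from where it was at the start of the episode below 0.015 m); the arm keeps its last pose, push and grip.
It fails at once if the teacup is touched by the dispenser or the robot (contact force between any of dispenser, the arm, the fingers and teacup above 0.3 N).
It fails at once if the books are bumped (contact force between any of dispenser, the arm, the fingers and books above 0.5 N).
It fails at once if a bystander is shoved (distance of any of pen_cup, eraser, sharpener from where it was at the start of the episode above 0.02 m or angle between pen_cup's own z axis and vertical above 0.3 rad).
It fails at once if the dispenser is tipped over (angle between dispenser's own z axis and vertical above 0.5 rad).
It also fails if it takes over 58 s, if anything falls off the work surface, if the arm or the gripper's body presses on something with over 40 N, if the wrist force passes 120 N, or if a joint passes its speed limit or range.

## Robot

A 6-joint arm with a two-finger parallel gripper is mounted at the origin on the work surface. World frame = base frame: x ahead of the robot, y to its left, z up, the work surface at z = 0. Lengths are in mm, angles in rad, forces in N, time in s.
With the tool pointing down it reaches from about 200 to 875 mm from the base axis. Payload 3.4 kg.
Tool frame: the origin (TCP) lies midway between the tips of the shut fingers; the grasp point (between the pads) lies 19 mm behind it; x points along the fingers, z is the direction in which the jaws open and shut, and the axes are right-handed (so a half turn about x gives the same grasp; the last joint's range is limited). The gripper opens to 94 mm and grips with 3 to 60 N. Pads are 16 mm wide; open, the fingers measure 119 mm over their backs; the gripper's body (75 mm by 177 mm) begins 78 mm behind the grasp point.
Start: joints at [-1.397, 0.276, 1.505, -0, 1.361, -0.121], TCP at [167.064, -550.232, 205.493] pointing down, gripper open.
Joint ranges: [-2.89, 2.89], [-0.75, 2.08], [0.22, 2.7], [-1.18, 4.32], [0.11, 2.71], [-2.7, 2.7]. Speed limits (rad/s): [2.57, 2.57, 3.14, 3.14, 3.14, 3.14].

## Interface

Orientations are given as a unit quaternion [x, y, z, w].
In Python, from workcell import monitor, eyes, order gives the robot as it stands.
- The arm moves only by the tool arm_command, never from a script. Its argument "series" is a list of rows, each an object with "xyz": the shift along the tool's x, y, z in m, a list of three; "twist": the turn, a rotation vector about the tool's x, y, z in degrees, a list of three; "grip": the opening, from -1 (shut) to 1 (fully open). A call has 1 to 12 rows; each row is the pose to reach, as a shift and turn from the pose commanded when the call began, along the tool's axes at that moment; what a row does not reach only later rows make up. A row lasts 1/10 s, in which the tool goes at most 50 mm and 8.59 degrees, less where a joint would pass 70% of its speed; a pose out of reach is approached as far as the arm can. A call with a gripper value outside its range is refused whole. The fingers move at their own pace and stop on an object; "force" is the grip in N (left out, the last holds). Time passes only in rows, so rows that repeat a pose let the fingers close. It gives the time, the measured TCP pose, the force and the opening at its end, in the units of the state.
- monitor.get_state(): the state, without advancing time (a new reading comes with each control period).
- eyes.snapshot(name): name is "scene" or "top"; returns the picture (480x640x3 uint8, blue, green, red); there is no depth.
- eyes.get_calibration(name): a dict with "K" (3x3 intrinsics, pixels), "distortion" ([k1, k2, p1, p2, k3] as OpenCV has them; the pictures are not rectified), "rvec" (rotation vector, rad) and "tvec" (3), from world to camera coordinates, as OpenCV has them. Camera axes: x right, y down, z forward; pixel columns grow to the right and rows downward; lengths in mm; the calibration is good to about 2 mm. A picture is of the moment at which its call begins. get_calibration takes no time and is no camera call.
- order.job_done(): hands the job in, once; it reports no verdict.
The state is a dict: "t": time; "q": joint angles; "joint_velocities": joint speeds; "tau": joint torques, N m; "ee_pos": TCP position; "eef_rot": TCP orientation; "contact_force": force on the tool from outside, world axes, zero at the start; "torque": the same for the moment, N m; "gripper_width": finger opening in mm.
Only numpy, scipy, OpenCV 4.12 (cv2) and the standard library are available. Lean on these libraries where they do the work, as an engineer would, in place of code of your own. Each camera call takes 0.05 s, during which the arm holds its last target.

## Working session

There is one attempt and no reset: what is moved stays moved. The work goes in short steps, Python scripts to look and compute and a tool call to move; the robot and the scene stay as the last step left them, time stands still between calls to the robot, and variables do not carry over. Pictures are saved under pics/ and viewed, and the job is handed in when it is done.

Besides the shell and the picture viewer there is one more tool, called as name(argument=value, ...), one argument or row to a line, values as JSON. arm_command: Moves the arm, as the interface text tells. Its arguments: {"type":"object","properties":{"series":{"type":"array","items":{"type":"object","properties":{"xyz":{"type":"array","items":{"type":"number"}},"twist":{"type":"array","items":{"type":"number"}},"grip":{"type":"number"}}}},"force":{"type":"number"}},"required":["series"]}

```bash
mkdir -p pics; ls; python3 - <<'E'
from workcell import monitor, eyes
import cv2
s=monitor.get_state(); print(s)
for n in("scene","top"):
    im=eyes.snapshot(n); cv2.imwrite(f"pics/{n}0.png",im); print(n,eyes.get_calibration(n))
E
```

```text
pics
{'t': 0.0, 'q': array([-1.39697643e+00,  2.76569511e-01,  1.50610377e+00, -1.15814092e-05,
        1.36067575e+00, -1.20997482e-01]), 'joint_velocities': array([ 1.43039983e-03, -2.03539490e-04,  1.48990105e-03, -3.51512978e-04,
       -9.52517347e-05, -4.86645544e-04]), 'tau': array([ 3.04960377e-03, -4.04570639e+01, -2.37225580e+01,  7.04101170e-02,
        3.44089069e-02, -1.30425374e-04]), 'ee_pos': array([ 166.97057203, -549.64555322,  204.63096704]), 'eef_rot': array([ 0.42156338,  0.56846879, -0.4207145 ,  0.56756221]), 'contact_force': array([0.1165799 , 0.22436725, 0.42176644]), 'torque': array([-0.00991614,  0.06686494, -0.01073247]), 'gripper_width': 94.05717580927859}
scene {'K': array([[495.11738189,   0.        , 320.01256784],
       [  0.        , 495.11738189, 240.65735295],
       [  0.        ,   0.        ,   1.        ]]), 'distortion': array([0.0336784, 0.       , 0.       , 0.       , 0.       ]), 'rvec': array([ 1.87273975,  1.77065602, -0.62410116]), 'tvec': array([ -59.34722716, -432.09130701, 1338.44492403])}
top {'K': array([[461.70162134,   0.        , 321.70521227],
       [  0.        , 461.70162134, 248.10201658],
       [  0.        ,   0.        ,   1.        ]]), 'distortion': array([-0.04989443,  0.        ,  0.        ,  0.        ,  0.        ]), 'rvec': array([ 2.11242334, -2.10366678,  0.16075809]), 'tvec': array([ 23.60127109, 624.82388467, 752.73095147])}
```

View pics/scene0.png

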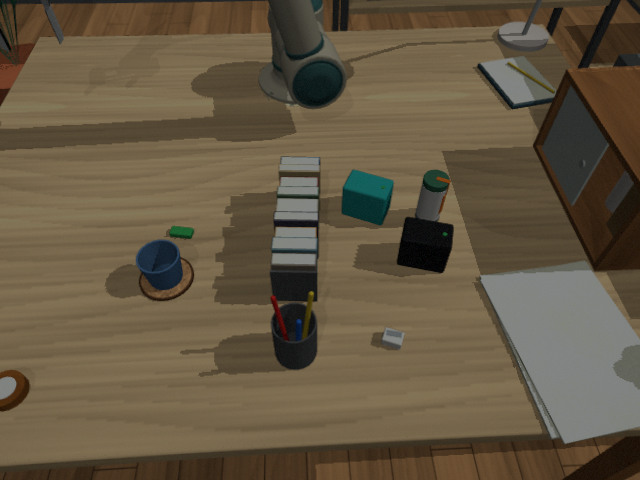

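View pics/top0.png

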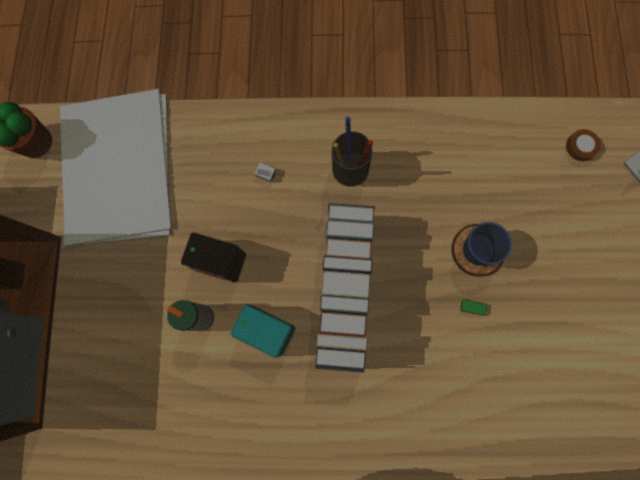

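The scene view shows the dispenser at about (433,197) and the black reader at (426,245). The turquoise decoy is at (367,197), the books around (297,230) and the cup at (160,262). In the top view the cap is at (183,315), the reader at (213,257) and the cup rim at (488,244).

```bash
cat > h.py <<'E'
import numpy as np, cv2
from workcell import monitor, eyes
from scipy.spatial.transform import Rotation as R
C={n:{k:np.array(v,float) for k,v in eyes.get_calibration(n).items()} for n in("scene","top")}
def ray(n,p):
    c=C[n]; u=cv2.undistortPoints(np.array(p,float).reshape(-1,1,2),c["K"],c["distortion"]).reshape(-1,2)
    M=cv2.Rodrigues(c["rvec"])[0]; d=np.c_[u,np.ones(len(u))]@M; o=-M.T@c["tvec"].ravel()
    return o,d
def onz(n,p,z):
    o,d=ray(n,p); return o+d*((z-o[2])/d[:,2])[:,None]
def proj(n,P):
    c=C[n]; return cv2.projectPoints(np.array(P,float).reshape(-1,1,3),c["rvec"],c["tvec"],c["K"],c["distortion"])[0].reshape(-1,2)
def tri(ps,pt):
    o1,d1=ray("scene",ps);o2,d2=ray("top",pt)
    a,b=d1[0],d2[0]; s=np.linalg.lstsq(np.c_[a,-b],o2-o1,rcond=None)[0]
    p,q=o1+s[0]*a,o2+s[1]*b; return (p+q)/2,np.linalg.norm(p-q)
E
python3 - <<'E'
from h import *
for n in C: print(n,onz(n,[(320,240)],0),ray(n,[(320,240)])[0],proj(n,[[167,-550,205],[0,0,0]]))
im=cv2.imread("pics/top0.png")
cv2.imwrite("pics/t_a.png",cv2.resize(im[200:400,140:400],None,fx=3,fy=3,interpolation=2))
cv2.imwrite("pics/t_b.png",cv2.resize(im[200:330,420:540],None,fx=4,fy=4,interpolation=2))
s=cv2.imread("pics/scene0.png")
cv2.imwrite("pics/s_a.png",cv2.resize(s[150:280,330:470],None,fx=4,fy=4,interpolation=2))
cv2.imwrite("pics/s_b.png",cv2.resize(s[210:310,110:230],None,fx=5,fy=5,interpolation=2))
E
```

```text
scene [[555.99645496  27.98614178   0.        ]] [1178.30162582   -8.14461778  770.1939687 ] [[ 34.30881581  46.28127925]
 [297.98033865  80.24657786]]
top [[651.43082558  31.61119146   0.        ]] [474.39564824  -1.82800975 855.86869289] [[750.21407813 567.63136492]
 [335.68310982 618.15514699]]
```

View pics/t_a.png

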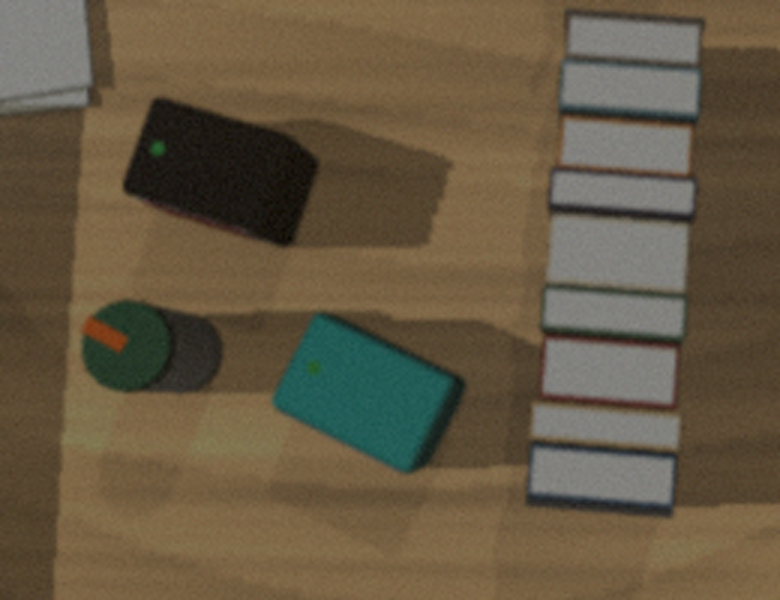

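View pics/t_b.png

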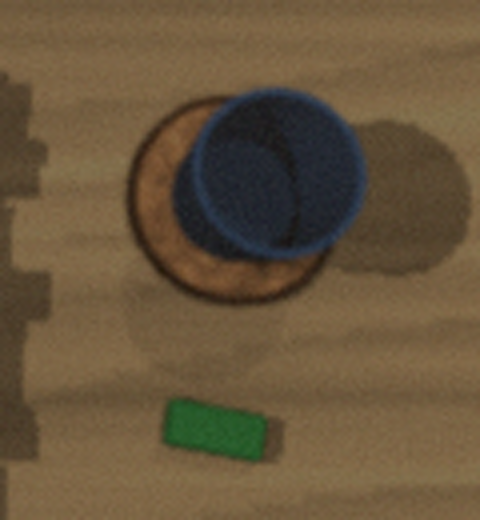

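View pics/s_a.png

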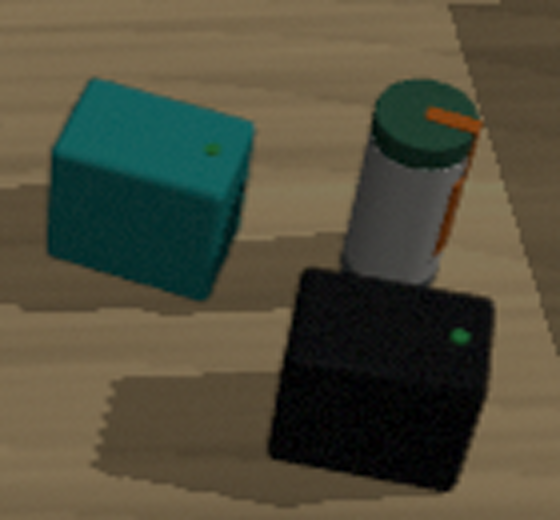

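View pics/s_b.png

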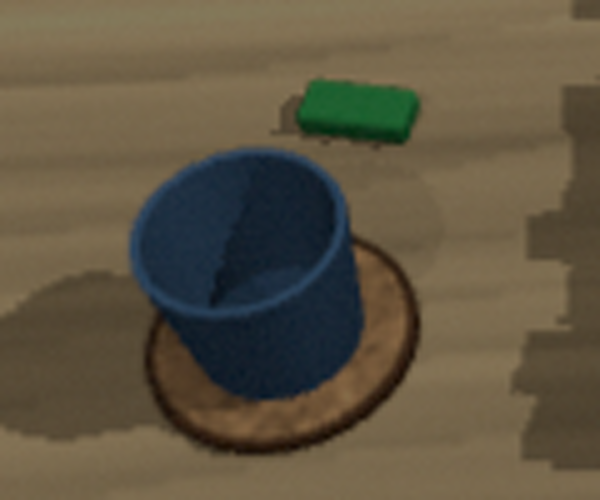

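```bash
python3 - <<'E'
from h import *
t=cv2.imread("pics/top0.png"); hsv=cv2.cvtColor(t,cv2.COLOR_BGR2HSV)
def comp(m,x0,y0,x1,y1):
    z=np.zeros(m.shape,np.uint8); z[y0:y1,x0:x1]=m[y0:y1,x0:x1].astype(np.uint8)*255
    cs,_=cv2.findContours(z,cv2.RETR_EXTERNAL,cv2.CHAIN_APPROX_NONE); return max(cs,key=cv2.contourArea)
H,S,V=cv2.split(hsv)
# cap (green + orange stripe), excluding grey/black side
cap=((H>55)&(H<95)&(S>80))|((H<14)&(S>170)&(V>100))
c=comp(cap,155,290,215,345); w=onz("top",c.reshape(-1,2),110)[:,:2]
(cc,r)=cv2.minEnclosingCircle(w.astype(np.float32)); print("cap",cc,r)
o=comp((H<14)&(S>170)&(V>100),155,290,215,345); wo=onz("top",o.reshape(-1,2),110)[:,:2]
rect=cv2.minAreaRect(wo.astype(np.float32)); b=cv2.boxPoints(rect);print("stripe",rect,wo.mean(0)); 
v=wo.mean(0)-np.array(cc); print("patch yaw by centroid",np.degrees(np.arctan2(v[1],v[0])))
vx,vy,_,_=cv2.fitLine(wo.astype(np.float32),2,0,.01,.01).ravel(); print("stripe line",np.degrees(np.arctan2(vy,vx)))
# reader top: pick corners by min-area rect of black region top plane
for nm,m,box in [("reader",(V<48),(170,225,250,290)),("turq",(H>80)&(H<95)&(S>150)&(V>75),(225,300,300,360))]:
    c=comp(m,*box); w=onz("top",c.reshape(-1,2),80)[:,:2]; rr=cv2.minAreaRect(w.astype(np.float32)); print(nm,rr,cv2.boxPoints(rr).tolist(), c.reshape(-1,2).min(0),c.reshape(-1,2).max(0))
# corners hand-read from zoomed top picture
P=np.array([(158,98),(125,188),(288,244),(318,163)])/3+[140,200]
print("reader corners",onz("top",P,80)[:,:2])
P=np.array([(318,313),(275,402),(409,472),(463,382)])/3+[140,200]
print("turq corners",onz("top",P,80)[:,:2])
P=np.array([(567,11),(703,20),(672,515),(527,503)])/3+[140,200]
print("books corners",onz("top",P,110)[:,:2])
# cup rim
cm=(H>100)&(H<125)&(S>120)
c=comp(cm,440,210,530,290); z=c.reshape(-1,2)
P=(np.array([(194,172),(280,88),(367,178),(285,262)])/4+[420,200]); w=onz("top",P,70)[:,:2]; print("rim hand",w, (w[0]+w[2])/2,(w[1]+w[3])/2)
P=(np.array([(128,195),(235,305),(222,95)])/4+[420,200]); w=onz("top",P,5); print("coaster",w)
print(tri(*[[p] for p in [((131+348)/2/5+110,(233)/5+210),((280.5)/4+420,175/4+200)]]))
E
```

```text
cap (504.8605651855469, 250.9817352294922) 23.180274963378906
stripe ((510.678466796875, 264.23541259765625), (23.745132446289062, 7.527446269989014), 62.24512481689453) [510.7274009  264.21280439]
patch yaw by centroid 66.08685163278024
stripe line 62.614185
reader ((606.2457885742188, 211.6119384765625), (104.83694458007812, 60.682193756103516), 72.8623046875) [[561.8057250976562, 170.46145629882812], [619.7936401367188, 152.58029174804688], [650.6858520507812, 252.76242065429688], [592.6979370117188, 270.6435852050781]] [182 233] [245 281]
turq ((481.54937744140625, 127.20822143554688), (83.87462615966797, 53.97214126586914), 64.87639617919922) [[439.3109436035156, 100.69596862792969], [488.1769714355469, 77.7808837890625], [523.787841796875, 153.72047424316406], [474.9217834472656, 176.63555908203125]] [232 306] [289 355]
reader corners [[647.93984206 251.06789878]
 [594.90601044 267.24259831]
 [563.02736749 171.0066362 ]
 [609.70767684 155.56707483]]
turq corners [[524.1667951  152.41460168]
 [474.62997069 174.8162584 ]
 [437.41704301  98.95160535]
 [486.57245056  70.02773281]]
books corners [[690.83544426  12.72368034]
 [685.50385878 -62.94563023]
 [418.07508195 -43.3649198 ]
 [423.54597093  32.50738351]]Traceback (most recent call last):
  File "<stdin>", line 27, in <module>
  File "<stdin>", line 5, in comp
ValueError: max() iterable argument is empty
```

```bash
python3 - <<'E'
from h import *
s=cv2.imread("pics/scene0.png")
A=lambda L:np.array(L)/4+[330,150]
print("scene cap L/R/top", onz("scene",A([(373,112),(478,120),(425,79)]),110)[:,:2])
print("stripe ends",onz("scene",A([(428,114),(480,127)]),110)[:,:2])
print("scene reader corners TL,TR,FR,FL",onz("scene",A([(303,268),(493,295),(476,385),(287,355)]),80)[:,:2])
T=lambda L:np.array(L)/3+[140,200]
print("top cap L,R,T,B",onz("top",T([(82,345),(173,345),(127,299),(127,392)]),110)[:,:2])
print("top stripe mid ends",onz("top",T([(86,325),(125,343)]),110)[:,:2])
B=lambda L:np.array(L)/4+[420,200]
print("rim top L,R,T,B",onz("top",B([(194,172),(367,178),(280,88),(285,262)]),70)[:,:2])
print("coaster",onz("top",B([(128,195),(235,305),(222,95)]),5)[:,:2])
D=lambda L:np.array(L)/5+[110,210]
print("rim scene L,R,T,B",onz("scene",D([(131,245),(349,215),(250,149),(230,318)]),70)[:,:2])
print("pen tops etc top:", onz("top",[(348,118),(366,140)],155)[:,:2], onz("top",[(351,160)],95))
print("books scene FL,FR,BL,BR", onz("scene",[(272,258),(318,258),(280,158),(320,158)],113)[:,:2])
E
```

```text
scene cap L/R/top [[504.07377245 227.78854429]
 [512.32523746 276.32206465]
 [482.92845149 257.02899174]]
stripe ends [[506.92943648 253.57180732]
 [517.04281258 276.23131822]]
scene reader corners TL,TR,FR,FL [[574.48450993 186.74075045]
 [595.84361416 270.98934253]
 [647.53132262 251.66516028]
 [625.88918485 170.98195508]]
top cap L,R,T,B [[503.86485054 275.36734508]
 [504.38098252 225.04230325]
 [529.01040621 251.91337344]
 [478.9815273  248.92831119]]
top stripe mid ends [[514.69427979 273.84800447]
 [505.19181103 251.58599666]]
rim top L,R,T,B [[ 631.81856915 -227.74982743]
 [ 629.25096829 -302.38443277]
 [ 669.15986116 -267.18451007]
 [ 592.59216709 -264.71056419]]
coaster [[ 633.87314754 -215.11346199]
 [ 582.3033105  -262.18932193]
 [ 681.84786713 -261.56752532]]
rim scene L,R,T,B [[ 637.52545902 -299.91729707]
 [ 628.41609544 -225.59074701]
 [ 596.02290496 -264.84859751]
 [ 671.07928316 -260.75205088]]
pen tops etc top: [[823.26724293 -18.65268969]
 [784.53653575 -47.5518625 ]] [[773.98727084 -24.94971115  95.        ]]
books scene FL,FR,BL,BR [[681.22257572 -58.94550324]
 [685.46614493  17.20526085]
 [435.60763127 -44.21703281]
 [439.88692505  34.40694762]]
```

```bash
cat >> h.py <<'E'
def to(target,yaw_twist=None):
    s=monitor.get_state(); Rm=R.from_quat(s["eef_rot"]).as_matrix()
    d=Rm.T@(np.array(target)-s["ee_pos"])/1000
    print("t",s["t"],"pos",s["ee_pos"].round(1),"q",s["q"].round(3),"w",round(s["gripper_width"],1),"F",s["contact_force"].round(1)); print("x",Rm[:,0].round(3),"z yaw",np.degrees(np.arctan2(Rm[1,2],Rm[0,2])).round(2)); print("shift for",target,d.round(4))
E
python3 -c "
from h import *
to([505,251,205])"
```

```text
t 0.1 pos [ 167.  -549.7  204.7] q [-1.397  0.277  1.506  0.     1.361 -0.121] w 94.4 F [0.  0.  0.8]
x [-0.     0.002 -1.   ] z yaw -73.11
shift for [505, 251, 205] [ 0.0009  0.5561 -0.668 ]
```

arm_command(
  series=[
    {"xyz": [0, 0.55, -0.66], "twist": [-120, 0, 0], "grip": 1},
    {"xyz": [0, 0.55, -0.66], "twist": [-120, 0, 0], "grip": 1},
    {"xyz": [0, 0.55, -0.66], "twist": [-120, 0, 0], "grip": 1},
    {"xyz": [0, 0.55, -0.66], "twist": [-120, 0, 0], "grip": 1},
    {"xyz": [0, 0.55, -0.66], "twist": [-120, 0, 0], "grip": 1},
    {"xyz": [0, 0.55, -0.66], "twist": [-120, 0, 0], "grip": 1},
  ],
  force=20,
)

```text
t: 0.7
ee_pos: [284.0, -271.8, 205.2]
eef_rot: [0.131, 0.695, -0.13, 0.695]
contact_force: [1.0, 0.6, -0.1]
gripper_width: 94.1
```

```bash
python3 -c "
from h import *
to([505,251,205])"
```

```text
t 0.7 pos [ 284.  -271.8  205.2] q [-0.941 -0.004  1.846  0.     1.3   -0.57 ] w 94.1 F [ 1.   0.6 -0.1]
x [ 0.  0. -1.] z yaw -21.25
shift for [505, 251, 205] [4.000e-04 5.673e-01 1.650e-02]
```

arm_command(
  series=[
    {"xyz": [0, 0.567, 0.0165], "twist": [-68, 0, 0], "grip": 1},
    {"xyz": [0, 0.567, 0.0165], "twist": [-68, 0, 0], "grip": 1},
    {"xyz": [0, 0.567, 0.0165], "twist": [-68, 0, 0], "grip": 1},
    {"xyz": [0, 0.567, 0.0165], "twist": [-68, 0, 0], "grip": 1},
    {"xyz": [0, 0.567, 0.0165], "twist": [-68, 0, 0], "grip": 1},
    {"xyz": [0, 0.567, 0.0165], "twist": [-68, 0, 0], "grip": 1},
    {"xyz": [0, 0.567, 0.0165], "twist": [-68, 0, 0], "grip": 1},
    {"xyz": [0, 0.567, 0.0165], "twist": [-68, 0, 0], "grip": 1},
    {"xyz": [0, 0.567, 0.0165], "twist": [-68, 0, 0], "grip": 1},
    {"xyz": [0, 0.567, 0.0165], "twist": [-68, 0, 0], "grip": 1},
    {"xyz": [0, 0.567, 0.0165], "twist": [-68, 0, 0], "grip": 1},
    {"xyz": [0, 0.567, 0.0165], "twist": [-68, 0, 0], "grip": 1},
  ],
)

```text
t: 1.9
ee_pos: [508.6, 251.6, 204.5]
eef_rot: [-0.28, 0.649, 0.28, 0.65]
contact_force: [-0.3, -0.4, 0.7]
gripper_width: 94.0
```

arm_command(
  series=[
    {"xyz": [0, 0, 0], "grip": 1},
    {"xyz": [0, 0, 0], "grip": 1},
    {"xyz": [0, 0, 0], "grip": 1},
  ],
)

```text
invalid input at $.series[0]: expected keys xyz, twist, grip
```

```bash
python3 -c "
from h import *
to([505,251,70])
for n in ('scene','top'): cv2.imwrite(f'pics/{n}1.png',eyes.snapshot(n))
"
```

```text
t 1.9 pos [508.6 251.6 204.5] q [ 3.360e-01  2.650e-01  1.523e+00  1.000e-03  1.353e+00 -4.790e-01] w 94.0 F [-0.3 -0.4  0.7]
x [ 0.     0.001 -1.   ] z yaw 46.65
shift for [505, 251, 70] [ 0.1345  0.0021 -0.003 ]
```

View pics/scene1.png

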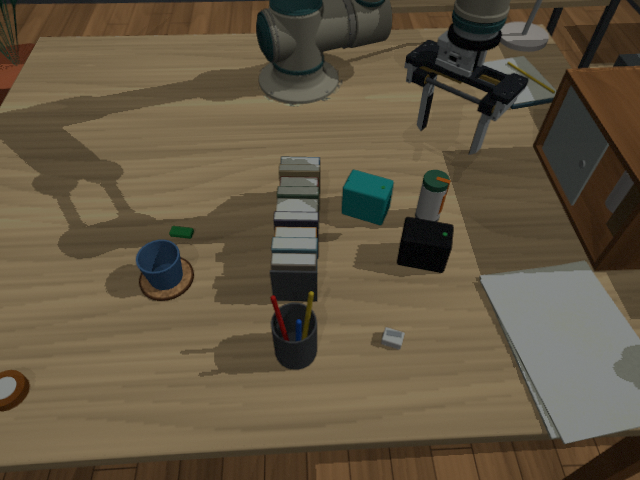

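View pics/top1.png

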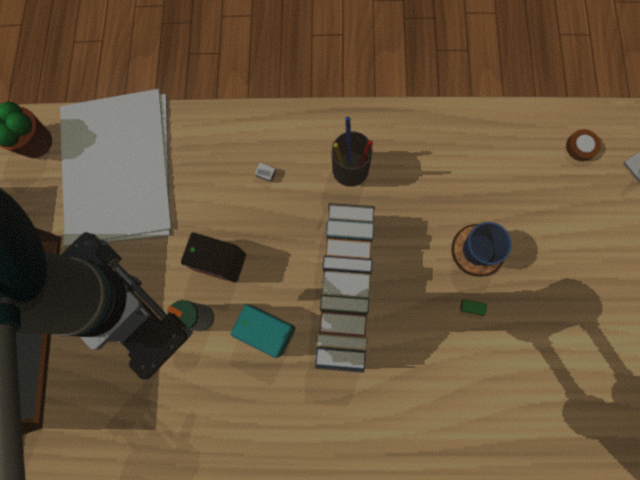

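The gripper hangs behind the dispenser in the scene view, with fingertips at about (424,128) and (477,150). I'll compare that with the projected TCP.

```bash
python3 -c "
from h import *
print(proj('scene',[[508.6,251.6,204.5],[505,251,110],[505,251,0]]),proj('top',[[508.6,251.6,204.5],[505,251,110]]))
z=np.array([np.cos(np.radians(46.65)),np.sin(np.radians(46.65)),0])*47
p=np.array([508.6,251.6,204.5])
print(proj('scene',[p+z,p-z]),proj('top',[p+z,p-z]))
cv2.imwrite('pics/s1z.png',cv2.resize(cv2.imread('pics/scene1.png')[20:230,370:550],None,fx=3,fy=2.8))
cv2.imwrite('pics/t1z.png',cv2.resize(cv2.imread('pics/top1.png')[210:400,40:260],None,fx=3,fy=3))
"
```

```text
[[446.18729293 139.96135816]
 [435.45230869 177.84696853]
 [425.72142728 216.33894797]] [[159.95357284 308.94073596]
 [182.01260128 314.45574923]]
[[470.08953237 151.44279545]
 [423.35146324 128.96350091]] [[138.44138916 286.25644137]
 [182.06567207 332.1443581 ]]
```

View pics/s1z.png

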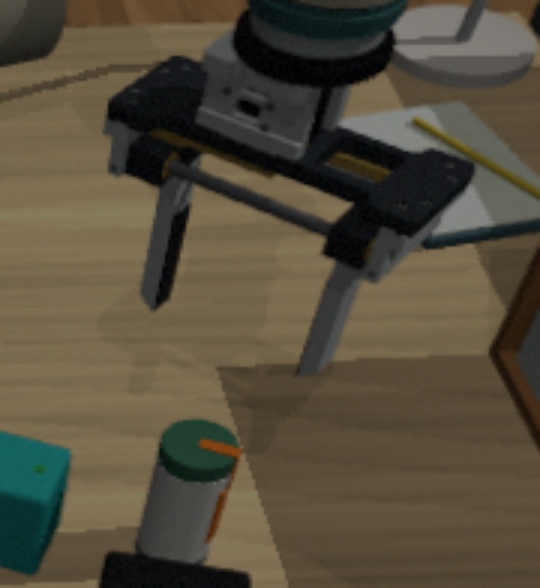

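View pics/t1z.png

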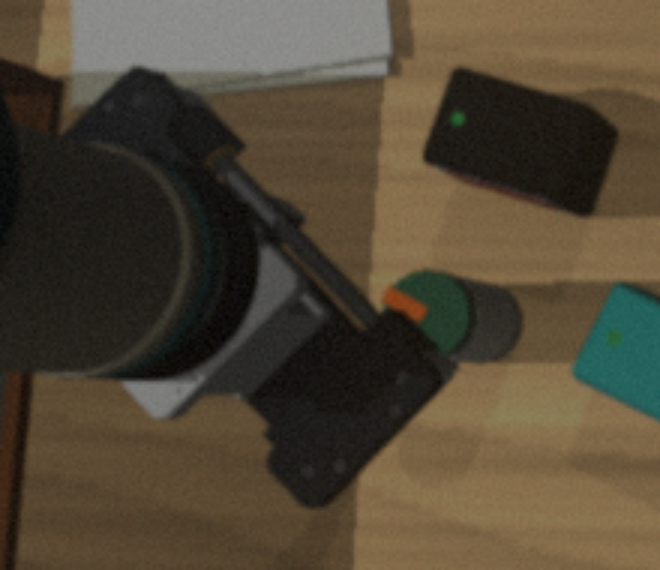

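arm_command(
  series=[
    {"xyz": [0.04, 0.002, -0.003], "twist": [0, 0, 0], "grip": 1},
    {"xyz": [0.07, 0.002, -0.003], "twist": [0, 0, 0], "grip": 1},
    {"xyz": [0.09, 0.002, -0.003], "twist": [0, 0, 0], "grip": 1},
    {"xyz": [0.11, 0.002, -0.003], "twist": [0, 0, 0], "grip": 1},
    {"xyz": [0.125, 0.002, -0.003], "twist": [0, 0, 0], "grip": 1},
    {"xyz": [0.135, 0.002, -0.003], "twist": [0, 0, 0], "grip": 1},
    {"xyz": [0.135, 0.002, -0.003], "twist": [0, 0, 0], "grip": 1},
    {"xyz": [0.135, 0.002, -0.003], "twist": [0, 0, 0], "grip": 1},
  ],
)

```text
t: 2.8
ee_pos: [504.1, 245.9, 71.0]
eef_rot: [-0.279, 0.65, 0.278, 0.65]
contact_force: [0.4, -1.1, 0.3]
gripper_width: 94.2
```

```bash
python3 -c "
from h import *
to([505,251,70])
cv2.imwrite('pics/scene2.png',eyes.snapshot('scene')); cv2.imwrite('pics/s2z.png',cv2.resize(cv2.imread('pics/scene2.png')[90:280,350:530],None,fx=3,fy=3))
"
```

```text
t 2.8 pos [504.1 245.9  71. ] q [ 0.33   0.362  1.737 -0.     1.042 -0.48 ] w 94.2 F [ 0.4 -1.1  0.3]
x [ 0. -0. -1.] z yaw 46.41
shift for [505, 251, 70] [0.001  0.0029 0.0044]
```

View pics/s2z.png

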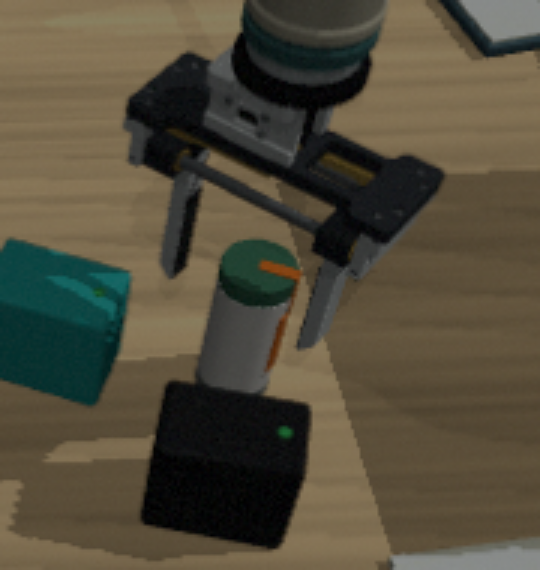

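The fingers straddle the cap, but the tool sits about 5 mm short in y. I'll correct that, then close.

arm_command(
  series=[
    {"xyz": [0.001, 0.003, 0.0045], "twist": [0, 0, 0], "grip": 1},
    {"xyz": [0.001, 0.003, 0.0045], "twist": [0, 0, 0], "grip": 1},
    {"xyz": [0.001, 0.003, 0.0045], "twist": [0, 0, 0], "grip": -1},
    {"xyz": [0.001, 0.003, 0.0045], "twist": [0, 0, 0], "grip": -1},
    {"xyz": [0.001, 0.003, 0.0045], "twist": [0, 0, 0], "grip": -1},
    {"xyz": [0.001, 0.003, 0.0045], "twist": [0, 0, 0], "grip": -1},
    {"xyz": [0.001, 0.003, 0.0045], "twist": [0, 0, 0], "grip": -1},
    {"xyz": [0.001, 0.003, 0.0045], "twist": [0, 0, 0], "grip": -1},
    {"xyz": [0.001, 0.003, 0.0045], "twist": [0, 0, 0], "grip": -1},
    {"xyz": [0.001, 0.003, 0.0045], "twist": [0, 0, 0], "grip": -1},
  ],
  force=20,
)

```text
t: 3.85
ee_pos: [505.0, 252.0, 69.4]
eef_rot: [-0.279, 0.65, 0.279, 0.65]
contact_force: [-0.3, 0.1, -0.6]
gripper_width: 49.6
```

```bash
python3 -c "
from h import *
to([505,251,70])
cv2.imwrite('pics/scene3.png',eyes.snapshot('scene')); cv2.imwrite('pics/s3z.png',cv2.resize(cv2.imread('pics/scene3.png')[90:280,350:530],None,fx=3,fy=3))
"
```

```text
t 3.85 pos [505.  252.   69.4] q [ 0.34   0.368  1.731 -0.     1.042 -0.471] w 49.6 F [-0.3  0.1 -0.6]
x [ 0.  0. -1.] z yaw 46.45
shift for [505, 251, 70] [-0.0006 -0.0007 -0.0007]
```

View pics/s3z.png

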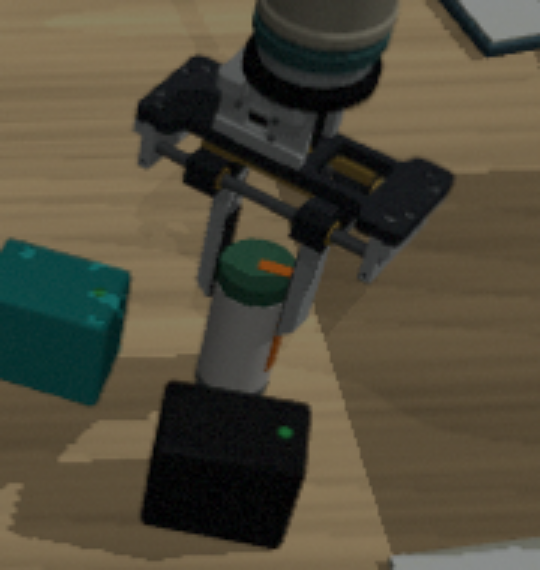

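Gripped at 49.6 mm, which matches the 50 mm diameter. Next I turn it 83° clockwise in place.

arm_command(
  series=[
    {"xyz": [0, 0, 0], "twist": [4, 0, 0], "grip": -1},
    {"xyz": [0, 0, 0], "twist": [12, 0, 0], "grip": -1},
    {"xyz": [0, 0, 0], "twist": [20, 0, 0], "grip": -1},
    {"xyz": [0, 0, 0], "twist": [28, 0, 0], "grip": -1},
    {"xyz": [0, 0, 0], "twist": [36, 0, 0], "grip": -1},
    {"xyz": [0, 0, 0], "twist": [44, 0, 0], "grip": -1},
    {"xyz": [0, 0, 0], "twist": [52, 0, 0], "grip": -1},
    {"xyz": [0, 0, 0], "twist": [60, 0, 0], "grip": -1},
    {"xyz": [0, 0, 0], "twist": [68, 0, 0], "grip": -1},
    {"xyz": [0, 0, 0], "twist": [76, 0, 0], "grip": -1},
    {"xyz": [0, 0, 0], "twist": [81, 0, 0], "grip": -1},
    {"xyz": [0, 0, 0], "twist": [83, 0, 0], "grip": -1},
  ],
)

```text
t: 5.1
ee_pos: [503.0, 251.7, 69.3]
eef_rot: [0.222, 0.672, -0.223, 0.67]
contact_force: [-3.0, 0.3, 1.8]
gripper_width: 49.9
```

arm_command(
  series=[
    {"xyz": [0, 0, 0], "twist": [0, 0, 0], "grip": -1},
    {"xyz": [0, 0, 0], "twist": [0, 0, 0], "grip": -1},
    {"xyz": [0, 0, 0], "twist": [0, 0, 0], "grip": -1},
  ],
)

```text
t: 5.4
ee_pos: [503.8, 251.8, 69.4]
eef_rot: [0.221, 0.672, -0.222, 0.671]
contact_force: [-3.6, 0.5, 2.9]
gripper_width: 49.9
```

```bash
python3 -c "
from h import *
to([505,251,70])
for n in('scene','top'): cv2.imwrite(f'pics/{n}4.png',eyes.snapshot(n))
a=cv2.resize(cv2.imread('pics/scene4.png')[90:280,350:530],None,fx=3,fy=3)
b=cv2.resize(cv2.imread('pics/top4.png')[220:360,130:260],None,fx=2,fy=2); a[:280,280:]=b
cv2.imwrite('pics/m4.png',np.hstack([cv2.resize(cv2.imread('pics/scene4.png')[90:280,370:500],(390,570)),cv2.resize(cv2.imread('pics/top4.png')[220:360,130:230],(400,570))]))
"
```

```text
t 5.4 pos [503.8 251.8  69.4] q [0.34  0.368 1.732 0.    1.044 0.977] w 49.9 F [-3.6  0.5  2.9]
x [-0.002 -0.    -1.   ] z yaw -36.51
shift for [505, 251, 70] [-0.0006  0.0001  0.0014]
```

View pics/m4.png

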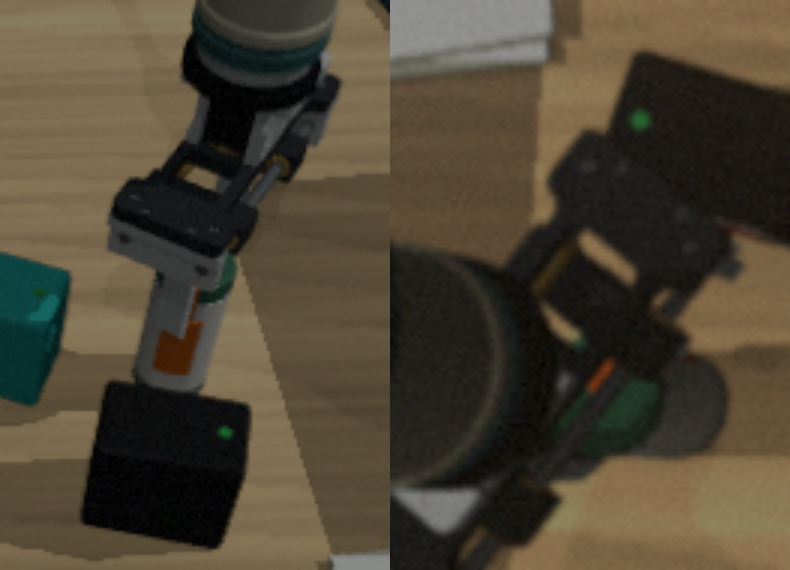

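```bash
python3 -c "
from h import *
im=cv2.imread('pics/scene4.png');H,S,V=cv2.split(cv2.cvtColor(im,cv2.COLOR_BGR2HSV))
m=(H<16)&(S>150)&(V>80); m[:,:370]=0;m[:,480:]=0;m[:190]=0;m[:,:][230:]=0
w=(S<60)&(V>70)
c=np.array([504.2,251.5])
for r in range(198,216,2):
    x=np.flatnonzero(m[r])
    if len(x)<3: continue
    row=[]
    for u in (x.min()-.5,x.max()+.5):
        o,d=ray('scene',[(u,r)]); d=d[0]; e=o[:2]-c
        A=d[:2]@d[:2];B=e@d[:2];Cc=e@e-625; k=(-B-np.sqrt(B*B-A*Cc))/A; p=o+k*d
        row+= [round(np.degrees(np.arctan2(p[1]-c[1],p[0]-c[0])),1),round(p[2],1)]
    print(r,x.min(),x.max(),row,'mid',(row[0]+row[2])/2)
"
python3 -c "
from h import *
im=cv2.imread('pics/scene4.png');h=cv2.cvtColor(im,cv2.COLOR_BGR2HSV)
print(h[208,415:450].tolist())
H,S,V=cv2.split(h)
m=(H<16)&(S>150)&(V>60); m[:,:400]=0;m[:,460:]=0
ys,xs=np.nonzero(m);print(ys.min(),ys.max(),xs.min(),xs.max())
c=np.array([504.2,251.5])
for r in range(ys.min(),ys.max()+1,2):
    x=np.flatnonzero(m[r])
    if len(x)<3: continue
    row=[]
    for u in (x.min()-.5,x.max()+.5):
        o,d=ray('scene',[(u,r)]); d=d[0]; e=o[:2]-c
        A=d[:2]@d[:2];B=e@d[:2];Cc=e@e-625; k=(-B-np.sqrt(max(0,B*B-A*Cc)))/A; p=o+k*d
        row+= [round(np.degrees(np.arctan2(p[1]-c[1],p[0]-c[0])),1),round(p[2],1)]
    print(r,x.min(),x.max(),row,'mid',(row[0]+row[2])/2)
"
```

```text
[[17, 67, 76], [0, 0, 50], [45, 9, 56], [23, 18, 57], [30, 8, 61], [21, 29, 62], [11, 90, 62], [13, 230, 61], [13, 243, 63], [13, 235, 65], [12, 247, 65], [12, 228, 67], [12, 233, 68], [13, 228, 67], [11, 218, 69], [10, 211, 69], [11, 208, 70], [13, 240, 69], [12, 222, 70], [9, 115, 73], [15, 12, 82], [23, 12, 86], [23, 12, 88], [15, 11, 91], [20, 16, 95], [18, 52, 112], [19, 93, 132], [19, 92, 133], [19, 90, 133], [19, 92, 133], [19, 91, 132], [19, 92, 133], [19, 91, 132], [19, 90, 133], [19, 90, 133]]
187 467 401 459
197 433 436 [np.float64(-13.5), np.float64(82.3), np.float64(3.9), np.float64(82.5)] mid -4.8
199 432 436 [np.float64(-15.6), np.float64(76.6), np.float64(6.4), np.float64(76.8)] mid -4.6
201 432 435 [np.float64(-13.4), np.float64(71.2), np.float64(4.2), np.float64(71.4)] mid -4.6
203 423 435 [np.float64(-51.0), np.float64(57.3), np.float64(6.7), np.float64(65.6)] mid -22.15
205 423 434 [np.float64(-48.7), np.float64(52.4), np.float64(4.5), np.float64(60.1)] mid -22.1
207 422 433 [np.float64(-51.3), np.float64(45.7), np.float64(2.3), np.float64(54.5)] mid -24.5
209 422 433 [np.float64(-48.9), np.float64(40.6), np.float64(4.8), np.float64(48.5)] mid -22.05
211 421 432 [np.float64(-51.6), np.float64(33.8), np.float64(2.6), np.float64(42.8)] mid -24.5
213 423 432 [np.float64(-39.5), np.float64(31.7), np.float64(5.1), np.float64(36.8)] mid -17.2
453 408 423 [np.float64(56.0), np.float64(-1360.6), np.float64(51.6), np.float64(-1216.3)] mid 53.8
```

```bash
python3 -c "
from h import *
print(proj('scene',[[504.2,251.5,50],[504.2,251.5,40]]))
im=cv2.imread('pics/scene4.png')
for r in (207,210,212): print(r,im[r,410:446].sum(1).tolist())
"
```

```text
[[430.09910256 199.3749695 ]
 [429.22959699 202.81305641]]
207 [324, 329, 326, 327, 319, 258, 156, 161, 168, 166, 181, 174, 103, 91, 97, 91, 104, 94, 101, 98, 107, 98, 112, 113, 155, 222, 246, 262, 260, 272, 291, 327, 338, 339, 339, 337]
210 [244, 240, 247, 241, 220, 164, 164, 169, 178, 183, 170, 120, 99, 93, 107, 97, 107, 105, 97, 98, 95, 96, 115, 142, 209, 246, 253, 262, 272, 287, 313, 324, 322, 325, 324, 326]
212 [242, 242, 238, 229, 177, 132, 157, 171, 179, 182, 173, 136, 93, 100, 109, 97, 109, 108, 107, 104, 103, 107, 116, 170, 236, 247, 259, 270, 277, 309, 345, 342, 343, 345, 343, 339]
```

The patch measures about −21° to −22°. The reader's x axis is about −17°, so I'll turn it back 4° and let it stand for a second.

arm_command(
  series=[
    {"xyz": [0, 0, 0], "twist": [-2, 0, 0], "grip": -1},
    {"xyz": [0, 0, 0], "twist": [-4, 0, 0], "grip": -1},
    {"xyz": [0, 0, 0], "twist": [-4, 0, 0], "grip": -1},
    {"xyz": [0, 0, 0], "twist": [-4, 0, 0], "grip": -1},
    {"xyz": [0, 0, 0], "twist": [-4, 0, 0], "grip": -1},
    {"xyz": [0, 0, 0], "twist": [-4, 0, 0], "grip": -1},
    {"xyz": [0, 0, 0], "twist": [-4, 0, 0], "grip": -1},
    {"xyz": [0, 0, 0], "twist": [-4, 0, 0], "grip": -1},
    {"xyz": [0, 0, 0], "twist": [-4, 0, 0], "grip": -1},
    {"xyz": [0, 0, 0], "twist": [-4, 0, 0], "grip": -1},
    {"xyz": [0, 0, 0], "twist": [-4, 0, 0], "grip": -1},
    {"xyz": [0, 0, 0], "twist": [-4, 0, 0], "grip": -1},
  ],
)

```text
t: 6.7
ee_pos: [504.9, 251.8, 69.4]
eef_rot: [0.198, 0.679, -0.198, 0.679]
contact_force: [0.9, -0.8, -1.3]
gripper_width: 49.4
```

```bash
python3 -c "
from h import *
to([505,251,229])
cv2.imwrite('pics/scene5.png',eyes.snapshot('scene')); cv2.imwrite('pics/s5z.png',cv2.resize(cv2.imread('pics/scene5.png')[90:280,370:500],None,fx=3,fy=3))
im=cv2.imread('pics/scene5.png')
for r in (205,210): print(r,im[r,410:446].sum(1).tolist())
"
```

```text
t 6.7 pos [504.9 251.8  69.4] q [ 0.34   0.368  1.731 -0.     1.042  0.908] w 49.4 F [ 0.9 -0.8 -1.3]
x [ 0. -0. -1.] z yaw -32.54
shift for [505, 251, 229] [-0.1596 -0.0006  0.0006]
205 [333, 332, 334, 331, 333, 310, 241, 158, 164, 167, 182, 178, 182, 157, 95, 106, 112, 107, 106, 100, 111, 114, 105, 102, 112, 128, 183, 253, 258, 267, 274, 292, 331, 334, 339, 337]
210 [241, 243, 239, 240, 211, 155, 157, 163, 173, 175, 184, 166, 116, 93, 104, 116, 111, 116, 107, 102, 109, 111, 102, 114, 152, 220, 251, 261, 272, 284, 302, 325, 322, 326, 325, 326]
```

View pics/s5z.png

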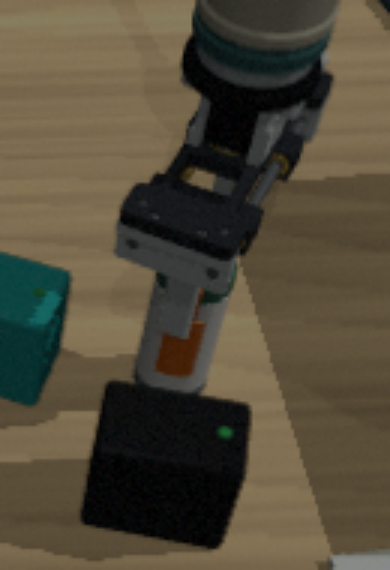

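The patch now sits at about −18°, and it has stood for over a second. Lifting.

arm_command(
  force=25,
  series=[
    {"xyz": [0, 0, 0], "twist": [0, 0, 0], "grip": -1},
    {"xyz": [0, 0, 0], "twist": [0, 0, 0], "grip": -1},
    {"xyz": [-0.005, 0, 0], "twist": [0, 0, 0], "grip": -1},
    {"xyz": [-0.02, 0, 0], "twist": [0, 0, 0], "grip": -1},
    {"xyz": [-0.04, 0, 0], "twist": [0, 0, 0], "grip": -1},
    {"xyz": [-0.065, 0, 0], "twist": [0, 0, 0], "grip": -1},
    {"xyz": [-0.09, 0, 0], "twist": [0, 0, 0], "grip": -1},
    {"xyz": [-0.115, 0, 0], "twist": [0, 0, 0], "grip": -1},
    {"xyz": [-0.135, 0, 0], "twist": [0, 0, 0], "grip": -1},
    {"xyz": [-0.15, 0, 0], "twist": [0, 0, 0], "grip": -1},
    {"xyz": [-0.155, 0, 0], "twist": [0, 0, 0], "grip": -1},
    {"xyz": [-0.155, 0, 0], "twist": [0, 0, 0], "grip": -1},
  ],
)

```text
t: 7.95
ee_pos: [504.7, 252.0, 224.9]
eef_rot: [0.198, 0.679, -0.198, 0.679]
contact_force: [1.0, 0.2, -2.9]
gripper_width: 49.7
```

```bash
python3 -c "
from h import *
to([632,-264,225])
cv2.imwrite('pics/scene6.png',eyes.snapshot('scene')); cv2.imwrite('pics/s6z.png',cv2.resize(cv2.imread('pics/scene6.png')[20:280,350:550],None,fx=2.2,fy=2.2))
"
```

```text
t 7.95 pos [504.7 252.  224.9] q [0.34  0.249 1.495 0.    1.398 0.908] w 49.7 F [ 1.   0.2 -2.9]
x [ 0.001  0.    -1.   ] z yaw -32.54
shift for [632, -264, 225] [-2.000e-04 -3.665e-01  3.848e-01]
```

View pics/s6z.png

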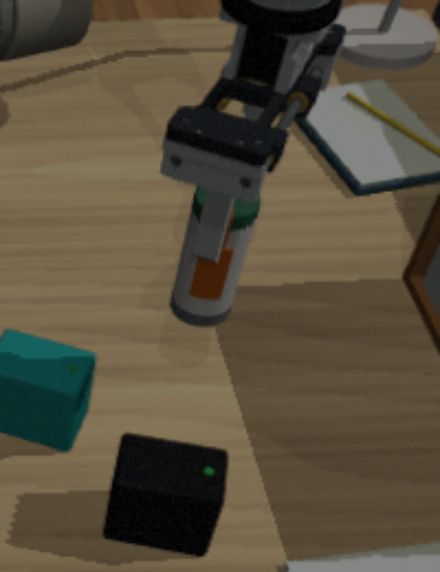

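The dispenser is held upright, clear of the desk. Carrying it over.

arm_command(
  series=[
    {"xyz": [0, -0.007, 0.008], "twist": [0, 0, 0], "grip": -1},
    {"xyz": [0, -0.018, 0.019], "twist": [0, 0, 0], "grip": -1},
    {"xyz": [0, -0.033, 0.035], "twist": [0, 0, 0], "grip": -1},
    {"xyz": [0, -0.05, 0.052], "twist": [0, 0, 0], "grip": -1},
    {"xyz": [0, -0.067, 0.07], "twist": [0, 0, 0], "grip": -1},
    {"xyz": [0, -0.084, 0.088], "twist": [0, 0, 0], "grip": -1},
    {"xyz": [0, -0.101, 0.106], "twist": [0, 0, 0], "grip": -1},
    {"xyz": [0, -0.118, 0.124], "twist": [0, 0, 0], "grip": -1},
    {"xyz": [0, -0.135, 0.142], "twist": [0, 0, 0], "grip": -1},
    {"xyz": [0, -0.15, 0.158], "twist": [0, 0, 0], "grip": -1},
    {"xyz": [0, -0.165, 0.173], "twist": [0, 0, 0], "grip": -1},
    {"xyz": [0, -0.18, 0.189], "twist": [0, 0, 0], "grip": -1},
  ],
)

```text
t: 9.2
ee_pos: [566.7, -3.9, 223.7]
eef_rot: [0.198, 0.679, -0.199, 0.678]
contact_force: [-0.5, 0.7, -2.6]
gripper_width: 50.0
```

```bash
python3 -c "
from h import *
to([632,-264,225])
cv2.imwrite('pics/scene7.png',eyes.snapshot('scene'))
to([632,-264,225])
"
```

```text
t 9.2 pos [566.7  -3.9 223.7] q [-1.290e-01  2.550e-01  1.489e+00 -1.000e-03  1.399e+00  4.400e-01] w 50.0 F [-0.5  0.7 -2.6]
x [-0.002 -0.001 -1.   ] z yaw -32.6
shift for [632, -264, 225] [-0.0013 -0.184   0.1952]
t 9.25 pos [568.   -7.7 223.6] q [-0.133  0.256  1.488 -0.005  1.398  0.439] w 50.0 F [ 1.8 -2.2 -2.9]
x [-0.    -0.005 -1.   ] z yaw -32.71
shift for [632, -264, 225] [-0.0002 -0.1811  0.1924]
```

View pics/scene7.png

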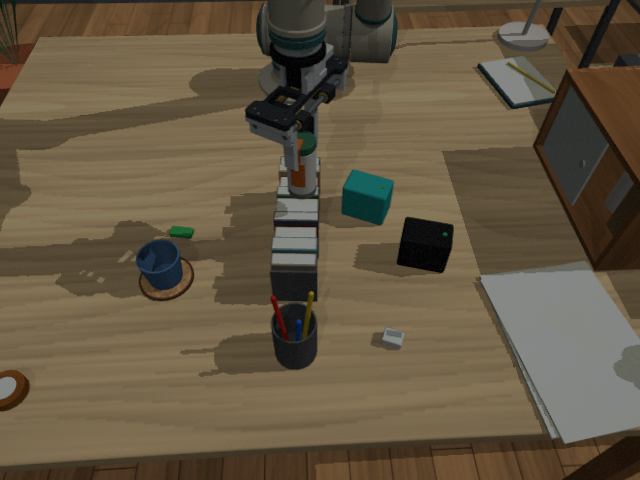

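Now above the books, with the dispenser at about (303,170) px. Continuing.

arm_command(
  series=[
    {"xyz": [0, -0.012, 0.013], "twist": [0, 0, 0], "grip": -1},
    {"xyz": [0, -0.03, 0.032], "twist": [0, 0, 0], "grip": -1},
    {"xyz": [0, -0.05, 0.052], "twist": [0, 0, 0], "grip": -1},
    {"xyz": [0, -0.07, 0.073], "twist": [0, 0, 0], "grip": -1},
    {"xyz": [0, -0.09, 0.094], "twist": [0, 0, 0], "grip": -1},
    {"xyz": [0, -0.11, 0.115], "twist": [0, 0, 0], "grip": -1},
    {"xyz": [0, -0.13, 0.136], "twist": [0, 0, 0], "grip": -1},
    {"xyz": [0, -0.15, 0.157], "twist": [0, 0, 0], "grip": -1},
    {"xyz": [0, -0.167, 0.175], "twist": [0, 0, 0], "grip": -1},
    {"xyz": [0, -0.179, 0.188], "twist": [0, 0, 0], "grip": -1},
    {"xyz": [0, -0.186, 0.195], "twist": [0, 0, 0], "grip": -1},
    {"xyz": [0, -0.187, 0.196], "twist": [0, 0, 0], "grip": -1},
  ],
)

```text
t: 10.45
ee_pos: [631.8, -265.6, 223.9]
eef_rot: [0.199, 0.679, -0.198, 0.678]
contact_force: [-0.5, -0.1, -1.8]
gripper_width: 49.6
```

arm_command(
  series=[
    {"xyz": [0, 0, 0], "twist": [0, 0, 0], "grip": -1},
    {"xyz": [0, 0, 0], "twist": [0, 0, 0], "grip": -1},
    {"xyz": [0, 0, 0], "twist": [0, 0, 0], "grip": -1},
  ],
)

```text
t: 10.75
ee_pos: [631.9, -263.3, 224.8]
eef_rot: [0.198, 0.679, -0.198, 0.679]
contact_force: [-0.2, -0.2, -2.0]
gripper_width: 49.7
```

```bash
python3 -c "
from h import *
for n in('scene','top'): cv2.imwrite(f'pics/{n}8.png',eyes.snapshot(n))
to([632,-264,154.5])
cv2.imwrite('pics/s8z.png',cv2.resize(cv2.imread('pics/scene8.png')[60:310,80:260],None,fx=3,fy=2.3))
cv2.imwrite('pics/t8z.png',cv2.resize(cv2.imread('pics/top8.png')[180:330,420:580],None,fx=4,fy=4))
"
```

```text
t 10.85 pos [ 632.  -263.6  224.8] q [-0.497  0.436  1.212  0.     1.494  0.07 ] w 50.0 F [-1.2  0.3 -2.1]
x [ 0. -0. -1.] z yaw -32.48
shift for [632, -264, 154.5] [ 0.0703 -0.0003  0.0002]
```

View pics/s8z.png

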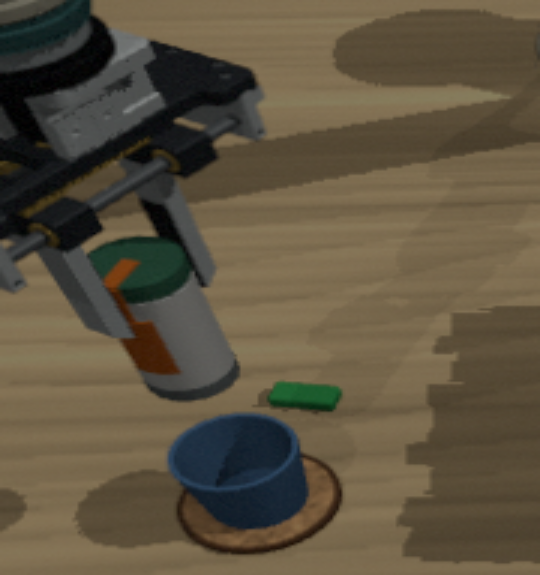

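View pics/t8z.png

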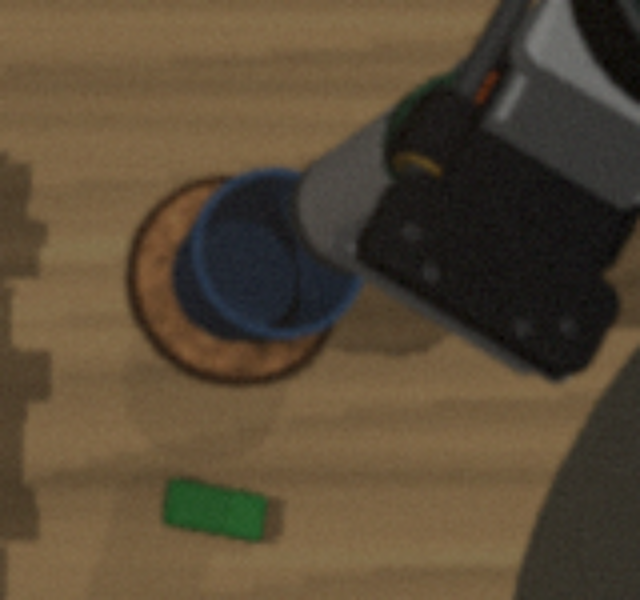

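The dispenser is upright above the cup. I'll lower it partway and check its axis against the rim.

arm_command(
  series=[
    {"xyz": [0.006, 0, 0], "twist": [0, 0, 0], "grip": -1},
    {"xyz": [0.018, 0, 0], "twist": [0, 0, 0], "grip": -1},
    {"xyz": [0.03, 0, 0], "twist": [0, 0, 0], "grip": -1},
    {"xyz": [0.042, 0, 0], "twist": [0, 0, 0], "grip": -1},
    {"xyz": [0.051, 0, 0], "twist": [0, 0, 0], "grip": -1},
    {"xyz": [0.057, 0, 0], "twist": [0, 0, 0], "grip": -1},
    {"xyz": [0.06, 0, 0], "twist": [0, 0, 0], "grip": -1},
    {"xyz": [0.06, 0, 0], "twist": [0, 0, 0], "grip": -1},
    {"xyz": [0.06, 0, 0], "twist": [0, 0, 0], "grip": -1},
  ],
)

```text
t: 11.75
ee_pos: [632.3, -264.7, 164.9]
eef_rot: [0.198, 0.678, -0.198, 0.679]
contact_force: [-0.4, -0.0, -1.9]
gripper_width: 49.7
```

```bash
python3 -c "
from h import *
for n in('scene','top'): cv2.imwrite(f'pics/{n}9.png',eyes.snapshot(n))
to([632,-264,154.5])
cv2.imwrite('pics/s9z.png',cv2.resize(cv2.imread('pics/scene9.png')[140:310,90:230],None,fx=3.5,fy=3.5,interpolation=2))
cv2.imwrite('pics/t9z.png',cv2.resize(cv2.imread('pics/top9.png')[200:330,430:560],None,fx=4,fy=4,interpolation=2))
"
```

```text
t 11.85 pos [ 632.3 -264.7  165.2] q [-0.498  0.463  1.312 -0.     1.365  0.07 ] w 49.7 F [-0.2 -1.3 -2.2]
x [ 0.001 -0.001 -1.   ] z yaw -32.54
shift for [632, -264, 154.5] [ 0.0107  0.0004 -0.0007]
```

View pics/s9z.png

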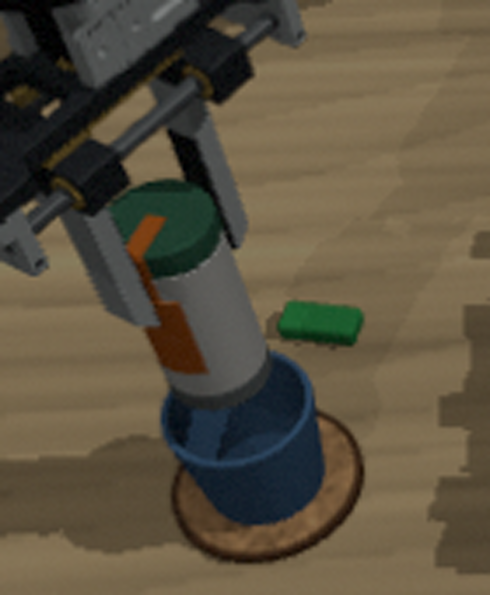

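View pics/t9z.png

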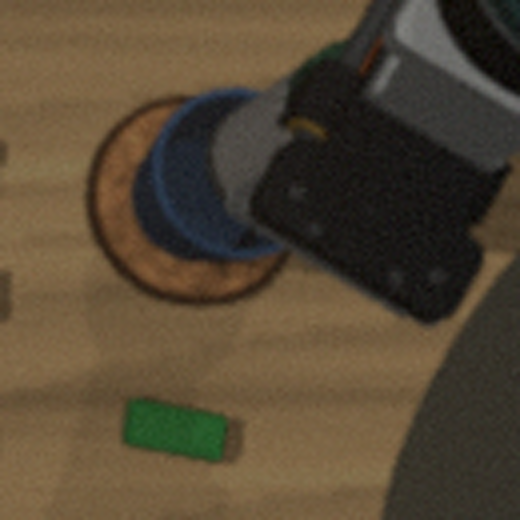

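```bash
python3 -c "
from h import *
a=np.linspace(0,2*np.pi,361)
for z,r,n in((95.6,25,'underside'),(70,38,'rim')):
  P=np.c_[632.3+r*np.cos(a),-264.5+r*np.sin(a),0*a+z]
  for v in C:
    q=proj(v,P); 
    if v=='scene': q=(q-[90,140])*3.5
    else: q=(q-[430,200])*4
    print(n,v,'L',q[q[:,0].argmin()].round(),'R',q[q[:,0].argmax()].round(),'T',q[q[:,1].argmin()].round(),'B',q[q[:,1].argmax()].round())
"
```

```text
underside scene L [169. 383.] R [274. 366.] T [232. 335.] B [211. 414.]
underside top L [199. 156.] R [318. 163.] T [255. 101.] B [262. 218.]
rim scene L [157. 419.] R [312. 394.] T [250. 347.] B [219. 467.]
rim top L [151. 166.] R [327. 177.] T [234.  85.] B [244. 258.]
```

```bash
python3 -c "
from h import *
cv2.imwrite('pics/s9y.png',cv2.resize(cv2.imread('pics/scene9.png')[220:285,125:195],None,fx=9,fy=9,interpolation=cv2.INTER_CUBIC))
a=cv2.resize(cv2.imread('pics/top9.png')[215:270,460:530],None,fx=9,fy=9,interpolation=cv2.INTER_CUBIC)
cv2.imwrite('pics/t9y.png',cv2.convertScaleAbs(a,alpha=1.6))
"
```

```text
(no output)
```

View pics/s9y.png

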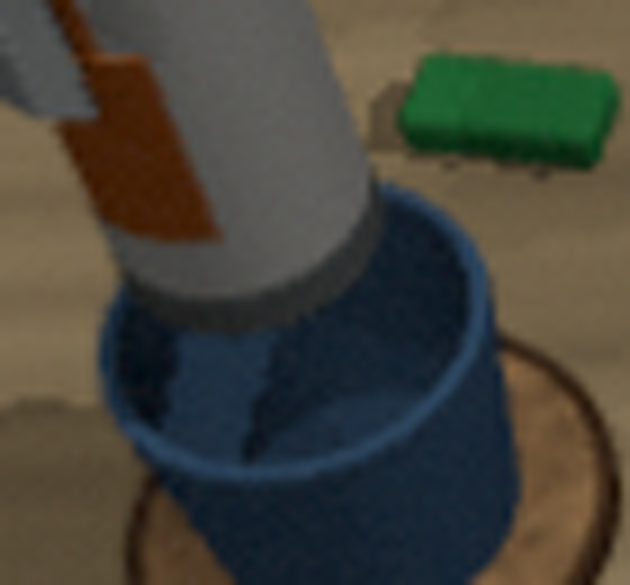

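View pics/t9y.png

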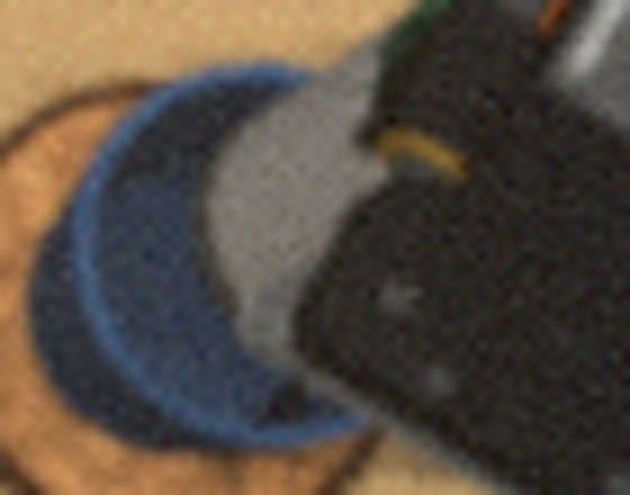

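In both views the dispenser sits about 2.5 mm too far toward −y relative to the rim. I'll shift it +2.5 mm in y and lower it 10.5 mm.

arm_command(
  series=[
    {"xyz": [0.001, 0.0022, -0.0012], "twist": [0, 0, 0], "grip": -1},
    {"xyz": [0.004, 0.0022, -0.0012], "twist": [0, 0, 0], "grip": -1},
    {"xyz": [0.007, 0.0022, -0.0012], "twist": [0, 0, 0], "grip": -1},
    {"xyz": [0.0095, 0.0022, -0.0012], "twist": [0, 0, 0], "grip": -1},
    {"xyz": [0.0105, 0.0022, -0.0012], "twist": [0, 0, 0], "grip": -1},
    {"xyz": [0.0105, 0.0022, -0.0012], "twist": [0, 0, 0], "grip": -1},
    {"xyz": [0.0105, 0.0022, -0.0012], "twist": [0, 0, 0], "grip": -1},
    {"xyz": [0.0105, 0.0022, -0.0012], "twist": [0, 0, 0], "grip": -1},
    {"xyz": [0.0105, 0.0022, -0.0012], "twist": [0, 0, 0], "grip": -1},
    {"xyz": [0.0105, 0.0022, -0.0012], "twist": [0, 0, 0], "grip": -1},
  ],
)

```text
t: 12.85
ee_pos: [632.2, -262.1, 154.1]
eef_rot: [0.198, 0.679, -0.198, 0.679]
contact_force: [0.3, 0.2, -2.7]
gripper_width: 49.9
```

```bash
python3 -c "
from h import *
for n in('scene','top'): cv2.imwrite(f'pics/{n}10.png',eyes.snapshot(n))
to([632.5,-262,154.5])
cv2.imwrite('pics/s10y.png',cv2.resize(cv2.imread('pics/scene10.png')[200:285,125:195],None,fx=7,fy=7,interpolation=cv2.INTER_CUBIC))
s=monitor.get_state();p=s['ee_pos']; a=np.linspace(0,6.283,361)
for z,r,c in((p[2]-69.4,25,(p[0],p[1])),(70,38,(632.5,-262))):
  q=(proj('scene',np.c_[c[0]+r*np.cos(a),c[1]+r*np.sin(a),0*a+z])-[125,200])*7
  print(z,'L',q[q[:,0].argmin()].round(),'R',q[q[:,0].argmax()].round(),'B',q[q[:,1].argmax()].round())
"
```

```text
t 12.95 pos [ 632.2 -262.   154. ] q [-0.495  0.468  1.331 -0.     1.342  0.073] w 49.9 F [ 0.8  0.2 -3.1]
x [ 0. -0. -1.] z yaw -32.54
shift for [632.5, -262, 154.5] [-0.0005  0.0002  0.0003]
84.64358884575162 L [117. 370.] R [323. 340.] B [199. 434.]
70 L [ 79. 418.] R [389. 369.] B [204. 514.]
```

View pics/s10y.png

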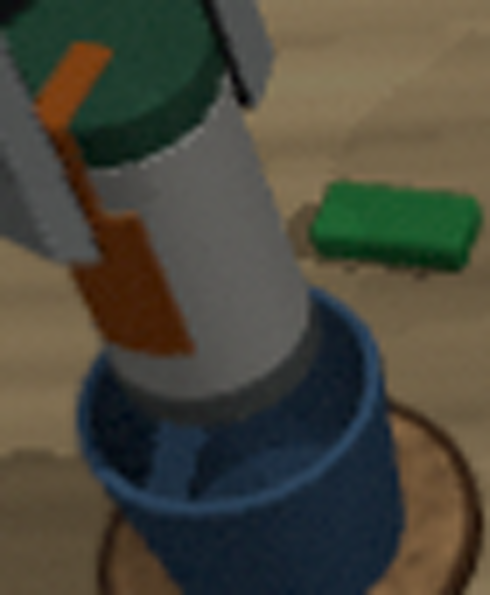

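View pics/scene10.png

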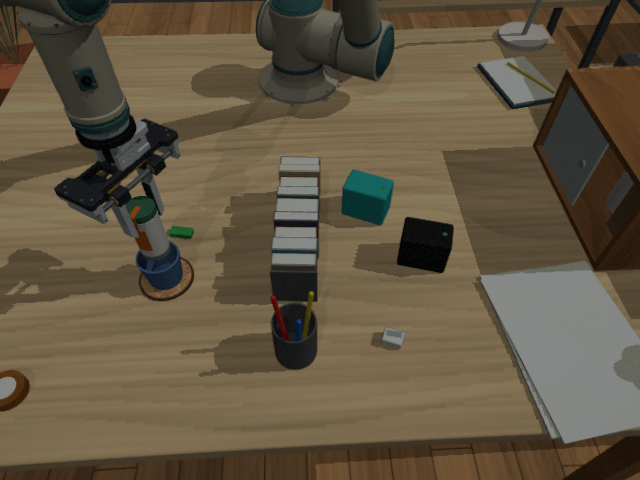

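The rim and dispenser agree within about 1 px, and the bystanders sit at the same pixels as before. Handing in.

```bash
python3 -c "
from workcell import order,monitor
print(order.job_done()); s=monitor.get_state(); print(s['t'],s['ee_pos'],s['gripper_width'])"
```

```text
the job is handed in; nothing more can be done
None
the job is handed in; nothing more can be done
```

I turned the dispenser where it stood until its patch faced the reader. It stood like that for over a second, then I carried it over the books and handed in with it held upright above the cup. The hand-in gave no verdict.

- **Patch:** the last measured turn put it at about −18°, against about −17° for the reader's x axis. Both carry a few degrees of uncertainty, and the limit is about 11°.
- **Carrying:** it crossed near the middle of the books with its underside about 154 mm up. The wrist force stayed at a few N throughout.
- **Hover:** the underside works out to about 84.6 mm above the desk, 15 mm over the rim. The gripper read 49.9 mm on a 50 mm cylinder.
- **Correction:** before the final lowering, both views showed the axis about 2.5 mm off the cup's centre, so I shifted it. Afterwards I measured only the scene view, where cup and dispenser agreed within about 1 px (2 mm) sideways.
- **Bystanders:** the cup, pen cup, eraser and sharpener looked unmoved in the last scene picture. I judged that by eye, not by measurement.
- **Left open:** the dispenser's lower edge appeared about 1.4 px higher than predicted. That could be a rounded edge, or an offset of 2–3 mm in height or x, still within tolerance.

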